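Tip the fallen-forward pictures back on the display rack

ROBOT

A 6-joint arm with a two-finger parallel gripper is mounted at the origin on the work surface. World frame = base frame: x ahead of the robot, y to its left, z up, the work surface at z = 0. Lengths are in m, angles in rad, forces in N, time in s.
With the tool pointing down it reaches from about 0.275 to 0.725 m from the base axis. Payload 5.6 kg.
Tool frame: the origin (TCP) lies midway between the tips of the shut fingers; the grasp point (between the pads) lies behind it (env.hold_point_z is the z of the grasp point in the tool frame, in m); z points along the fingers, y is the line along which they close (so a half turn about z gives the same grasp; the last joint's range is limited). The gripper opens to 85 mm and grips with 20 to 120 N. Pads are 22 mm wide; open, the fingers measure 114 mm over their backs; the gripper's body (76 mm by 85 mm) begins 54 mm behind the grasp point. The pads swing forward as they close: fully open they stand 13 mm farther back than shut.
Start: joints at [-0.961, 0.255, 0.108, 0, -1.424, -0.285], TCP at [0.176, -0.521, 0.231] pointing down, gripper open.
Joint ranges: [-2.95, 2.95], [-1.21, 1.97], [-1.09, 1.5], [-2.87, 1.71], [-2.94, -0.07], [-3.05, 3.05]. Speed limits (rad/s): [2.57, 2.57, 3.14, 3.14, 3.14, 3.14].

INTERFACE

Orientations are given as a rotation vector (axis times angle).
In Python, from rig import env, vision, probe_bus gives the robot as it stands (env), with the cameras (vision) and the readings (probe_bus).
- The arm moves only by the shell command python3 shift.py [FORCE], which reads ROWS from standard input. ROWS is a JSON object whose key "motion" holds a list of rows, 1 to 20 of them, each of 7 numbers: a rotation vector rx, ry, rz in fractions of the full range, 1 being 4 rad, then dx, dy, dz in fractions of the full range, 1 being 750 mm, then the finger opening in m; each row is the pose to reach, as a shift and turn from the pose commanded when the command began, along the tool's axes at that moment; what a row does not reach only later rows make up. A row lasts 1/8 s, in which the tool goes at most 0.0625 m and 0.188 rad, less where a joint would pass 70% of its speed; a pose out of reach is approached as far as the arm can. The fingers move at their own pace and stop on an object; FORCE is the grip in N (left out, the last holds). Time passes only in rows, so rows that do not move let the fingers close. It prints the time, the measured TCP pose, the force, the opening and the grip force at its end. Shift and turn numbers lie between -1 and 1, and a call with a number outside is refused. Input that does not fit is refused with a message, and nothing moves.
- probe_bus.get_obs(): the state, without advancing time (a new reading comes with each control period).
- vision.get_image(name): name is "scene" or "top" or "wrist"; returns a dict with "img" (480x640x3 uint8, blue, green, red), "camera_matrix" (3x3 intrinsics, pixels), "distortion" ([k1, k2, p1, p2, k3] as OpenCV has them; the pictures are not rectified), "R" (3x3) and "t" (3): a world point X has camera coordinates R X + t. Camera axes: x right, y down, z forward; pixel columns grow to the right and rows downward; lengths in m; the calibration is good to about 2 mm. A picture is of the moment at which its call begins. There is no depth.
- env.sign_off(): hands the job in; it is judged then, once.
The state is a dict: "clock": time; "joint_positions": joint angles; "qd": joint speeds; "tau": joint torques, N m; "tcp_pos": TCP position; "ee_rot": TCP orientation; "wrist_force": force on the tool from outside, world axes, zero at the start; "moment": the same for the moment, N m; "width": finger opening in m; "finger_force": force on a finger pad.
Only numpy, scipy, OpenCV 4.12 (cv2) and the standard library are available. Lean on these libraries where they do the work, as an engineer would, in place of code of your own. Each camera call takes 0.05 s, during which the arm holds its last target. There are 200 camera calls.

TASK

Two of the three painted panels on the display rack, the green and the red one, have tipped forward and lie against its front rail with their pictures face down. Push each of them over with the fingers, without lifting it out of the trough, so that it leans back on the rear rail with its picture facing up, like the yellow one. Leave the yellow panel and everything else on the table as it is.

Things in the scene. Friction and masses are not known exactly. Their poses are not given: they have to be found in the camera images.
- rack: fixed display rack, base 140 (x) x 470 (y) x 12 high; trough 26 wide along y at x = 0 between lips 28 above the table, low dividers at y = +-75: three places. Aluminium rails 10 thick along y at x = -30 (front) and +30 (rear), centred 72 above the table. Origin: centre of its underside, on the table; +x points away from the robot, to the rear rail; turned up to 0.3 rad about z
- green_panel: loose plywood panel 110 wide x 10 thick x 170 high, 0.1 to 0.2 kg, green picture on its front, upper edge and a square on the white back also green; foot in the trough; starts leaning 25 deg towards rack -x (the robot) on the front rail, picture face down. Origin on its mid-plane, midway across, 20 above the lower edge; z up the panel, -x out of the picture
- green_panel_top (a point): middle of the green panel's upper edge, on the mid-plane, 150 mm up the panel from its origin; at the start about 64 in front of the trough line and 168 above the table
- red_panel: loose plywood panel 110 wide x 10 thick x 170 high, 0.1 to 0.2 kg, red picture on its front, upper edge and a square on the white back also red; foot in the trough; starts leaning 25 deg towards rack -x (the robot) on the front rail, picture face down. Origin on its mid-plane, midway across, 20 above the lower edge; z up the panel, -x out of the picture
- red_panel_top (a point): middle of the red panel's upper edge, likewise
- yellow_panel: loose plywood panel 110 wide x 10 thick x 170 high, 0.1 to 0.2 kg, yellow picture on its front, upper edge and a square on the white back also yellow; foot in the trough; starts leaning 25 deg towards rack +x on the rear rail, picture up: already right. Origin on its mid-plane, midway across, 20 above the lower edge; z up the panel, -x out of the picture
- yellow_panel_top (a point): middle of the yellow panel's upper edge, likewise
- water_jar: glass jar with lid, 68 across, 75 high, bystander; origin at the centre of its underside
- yellow_pot: white paint pot with yellow paint, 48 across, 34 high, bystander; origin under its centre
- brown_pot: white paint pot with brown paint, 48 across, 34 high, bystander; origin under its centre
- paint_bottle: green paint bottle, 60 across, 165 high, bystander; origin under its centre
- sanding_block: cork sanding block, 100 x 60 x 35 high, bystander; origin under its centre

How it is judged:
By the outcome, as a careful person would: the job done as asked, in the order asked, and still so for the second after the job is handed in, with the robot touching nothing.
It also fails if it takes over 48 s, if anything falls off the work surface, if the arm or the gripper's body presses on something with over 40 N, if the wrist force passes 120 N, or if a joint passes its speed limit or range.

## Working session

There is one attempt and no reset: what is moved stays moved. The work goes in short steps, Python scripts to look and compute and a shell command to move; the robot and the scene stay as the last step left them, time stands still between calls to the robot, and variables do not carry over. Pictures are saved under pics/ and viewed, at most 10 in all, crops included, and the job is handed in when it is done.

```bash
ls; mkdir -p pics
python3 - <<'E'
from rig import env, vision, probe_bus
import cv2,numpy as np
o=probe_bus.get_obs(); print(o['clock'],o['tcp_pos'],o['ee_rot'],env.hold_point_z,o['width'])
for n in("scene","top"):
    d=vision.get_image(n); cv2.imwrite(f"pics/{n}0.png",d["img"]); print(n,d["R"].round(3).tolist(),d["t"].round(3))
E
```

```text
pics
rig.py
shift.py
0.0 [ 0.17539713 -0.52075481  0.23038226] [ 5.07771995e-01 -3.09988429e+00 -2.96249043e-03] -0.0187 0.08472848049474573
scene [[0.112, 0.994, 0.001], [0.819, -0.092, -0.567], [-0.563, 0.064, -0.824]] [-0.024 -0.379  1.637]
top [[-0.028, -0.999, 0.022], [-0.989, 0.025, -0.147], [0.146, -0.026, -0.989]] [-0.029  0.532  1.255]
```

View pics/scene0.png

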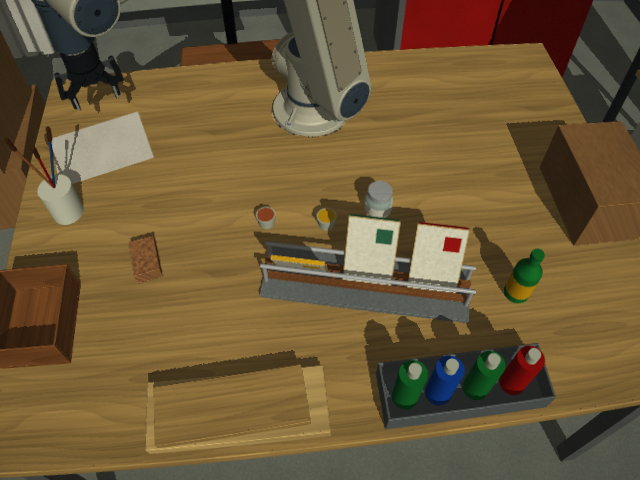

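View pics/top0.png

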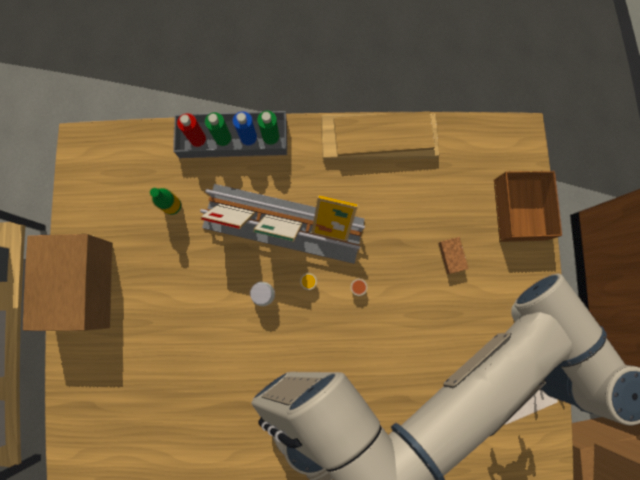

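Scene: the rack is centred near (365,280), with green's white back at (372,247), red's at (438,255), and the yellow edge at (298,262). Top: rack around (285,222), jar (262,293), pots (309,281) and (359,287). I'll enlarge both.

Run:
```python
import cv2
a=cv2.imread("pics/scene0.png")[170:330,245:485]; b=cv2.imread("pics/top0.png")[175:310,185:385]
cv2.imwrite("pics/sc.png",cv2.resize(a,(792,528),interpolation=cv2.INTER_CUBIC))
cv2.imwrite("pics/tc.png",cv2.resize(b,(800,540),interpolation=cv2.INTER_CUBIC))
```

```text
(no output)
```

View pics/sc.png

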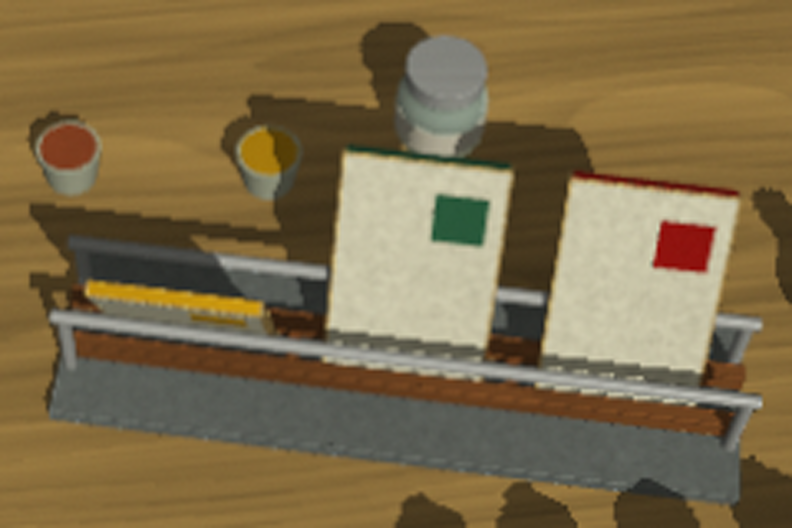

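View pics/tc.png

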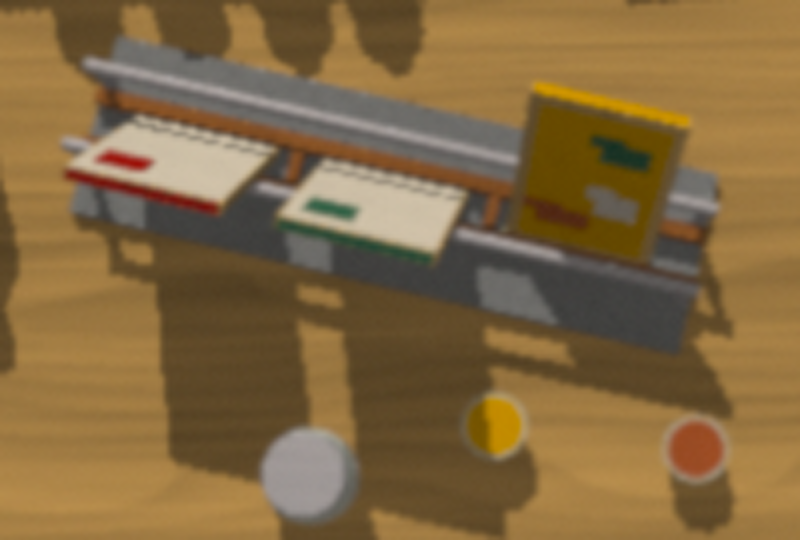

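Crops: green upper-edge corners at scene-crop (343,153),(511,170) and top-crop (437,256),(280,218). Red's are (571,179),(738,194) and (220,205),(68,171). Rear rail ends are (52,316),(760,401) and (717,207),(85,62). The jar lid is at top-crop (308,470), scene-crop (445,68).

```bash
cat > m.py <<'E'
from rig import env, vision, probe_bus
import cv2,numpy as np
S=vision.get_image("scene");T=vision.get_image("top")
def ray(d,p):
    u=cv2.undistortPoints(np.array([[p]],float),np.array(d["camera_matrix"]),np.array(d["distortion"]))[0,0]
    R=np.array(d["R"]); return -R.T@np.array(d["t"]),R.T@np.array([*u,1])
def tri(ps,pt):
    (a,u),(b,v)=ray(S,ps),ray(T,pt)
    k=np.linalg.lstsq(np.c_[u,-v],b-a,rcond=None)[0]
    p,q=a+k[0]*u,b+k[1]*v
    return (p+q)/2,np.linalg.norm(p-q)
def onz(d,p,z):
    c,u=ray(d,p); return c+u*(z-c[2])/u[2]
def proj(d,X):
    return cv2.projectPoints(np.array(X,float).reshape(-1,3),cv2.Rodrigues(np.array(d["R"]))[0],np.array(d["t"]),np.array(d["camera_matrix"]),np.array(d["distortion"]))[0][:,0]
sc=lambda x,y:(245+(x+.5)/3.3-.5,170+(y+.5)/3.3-.5)
tc=lambda x,y:(185+(x+.5)/4-.5,175+(y+.5)/4-.5)
E
python3 - <<'E'
from m import *
for n,s,t in[("g-",(343,153),(437,256)),("g+",(511,170),(280,218)),("r-",(571,179),(220,205)),("r+",(738,194),(68,171)),
 ("rail-",(52,316),(717,207)),("rail+",(760,401),(85,62)),("jar",(445,68),(308,470)),("y-",(88,287),(690,122)),("y+",(264,307),(533,85)),("ypot",(267,151),(495,426)),("bpot",(69,147),(695,450))]:
    p,e=tri(sc(*s),tc(*t)); print(n,p.round(4),round(e,4))
print("bottle cap",onz(T,(160,195),.165))
E
```

```text
g- [0.5208 0.0274 0.1694] 0.0022
g+ [0.5482 0.1308 0.1726] 0.0007
r- [0.5581 0.1694 0.1707] 0.0032
r+ [0.5833 0.2713 0.1735] 0.0008
rail- [ 0.5655 -0.1699  0.0782] 0.0015
rail+ [0.6828 0.282  0.0801] 0.003
jar [0.3862 0.1242 0.08  ] 0.0005
y- [ 0.6066 -0.1422  0.1721] 0.0011
y+ [ 0.6338 -0.0378  0.1738] 0.0003
ypot [ 0.4158 -0.0079  0.0383] 0.0028
bpot [ 0.3946 -0.1519  0.0364] 0.0019
bottle cap [0.65012059 0.38892703 0.165     ]
```

```bash
cat > go.py <<'E'
# prints shift (tool axes) to a rack-frame TCP target, fingers closing along rack x
import sys,numpy as np
from rig import env, vision, probe_bus
from scipy.spatial.transform import Rotation as Ro
psi=-.255; C=np.array([.595,.0636,0]); Z=Ro.from_euler('z',psi)
o=probe_bus.get_obs(); R=Ro.from_rotvec(o["ee_rot"]); p=np.array(o["tcp_pos"])
y=-Z.as_matrix()[:,0]; z=np.array([0,0,-1.]); G=Ro.from_matrix(np.c_[np.cross(y,z),y,z])
print("now rack",Z.inv().apply(p-C).round(4),"F",np.round(o["wrist_force"],1),"w",round(o["width"],4),"t",o["clock"])
for a in sys.argv[1:]:
    t=C+Z.apply([float(v) for v in a.split(",")])
    print(a,"world",t.round(3),"rot",(R.inv()*G).as_rotvec().round(4),"d",R.inv().apply(t-p).round(4))
E
python3 go.py -- -.057,0,.235 2>/dev/null || python3 go.py " -.057,0,.235"
```

```text
now rack [-0.2585 -0.6715  0.2308] F [-0.1  0.8 -0.1] w 0.0854 t 0.2
now rack [-0.2585 -0.6715  0.2308] F [-0.1  0.8 -0.1] w 0.0854 t 0.2
 -.057,0,.235 world [0.54  0.078 0.235] rot [ 1.10e-03  5.00e-04 -9.91e-01] d [-0.5365  0.4514 -0.0038]
```

The manual's scale: shifts go in shares of 750 mm and turns go in shares of 4 rad. Converting my numbers, -0.5365 m / 0.75 = -0.7153, 0.4514 m / 0.75 = 0.6019, -0.991 rad / 4 = -0.2478.

```bash
echo '{"motion":[[0, 0, -0.2478, -0.7153, 0.6019, -0.0053, 0.046], [0, 0, -0.2478, -0.7153, 0.6019, -0.0053, 0.046], [0, 0, -0.2478, -0.7153, 0.6019, -0.0053, 0.046], [0, 0, -0.2478, -0.7153, 0.6019, -0.0053, 0.046], [0, 0, -0.2478, -0.7153, 0.6019, -0.0053, 0.046], [0, 0, -0.2478, -0.7153, 0.6019, -0.0053, 0.046], [0, 0, -0.2478, -0.7153, 0.6019, -0.0053, 0.046], [0, 0, -0.2478, -0.7153, 0.6019, -0.0053, 0.046], [0, 0, -0.2478, -0.7153, 0.6019, -0.0053, 0.046], [0, 0, -0.2478, -0.7153, 0.6019, -0.0053, 0.046], [0, 0, -0.2478, -0.7153, 0.6019, -0.0053, 0.046], [0, 0, -0.2478, -0.7153, 0.6019, -0.0053, 0.046], [0, 0, -0.2478, -0.7153, 0.6019, -0.0053, 0.046], [0, 0, -0.2478, -0.7153, 0.6019, -0.0053, 0.046]]}' | python3 shift.py; python3 go.py -- 2>&1|head -1
python3 - <<'E'
from m import *
a=S["img"][140:320,265:505]; cv2.imwrite("pics/sc2.png",cv2.resize(a,(800,600),interpolation=cv2.INTER_CUBIC))
w=vision.get_image("wrist")["img"]; cv2.imwrite("pics/w2.png",w)
E
```

```text
clock: 1.95
tcp_pos: [0.5395, 0.0768, 0.2355]
ee_rot: [1.92, -2.487, 0.0]
wrist_force: [0.2, -1.1, 0.1]
width: 0.0462
finger_force: 0.0
now rack [-0.0571 -0.0012  0.2355] F [ 0.2 -1.1  0.1] w 0.0462 t 1.95
```

View pics/sc2.png

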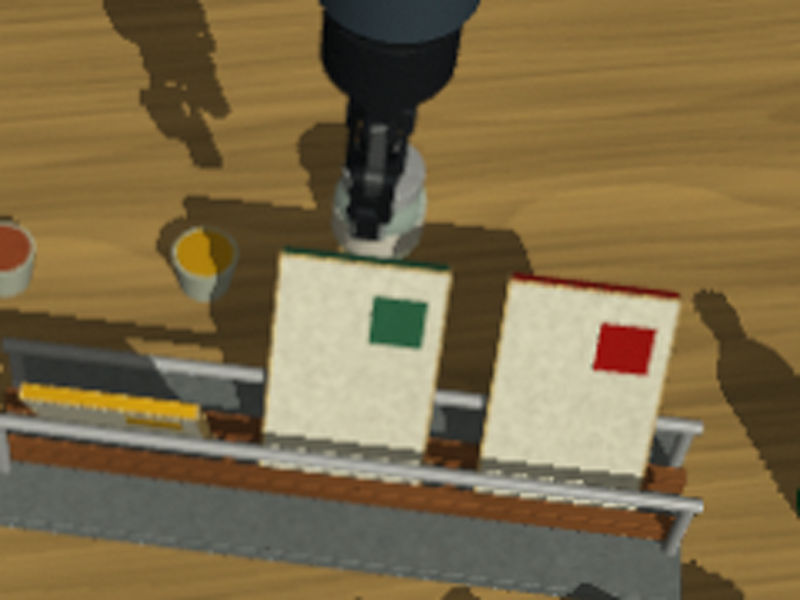

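View pics/w2.png

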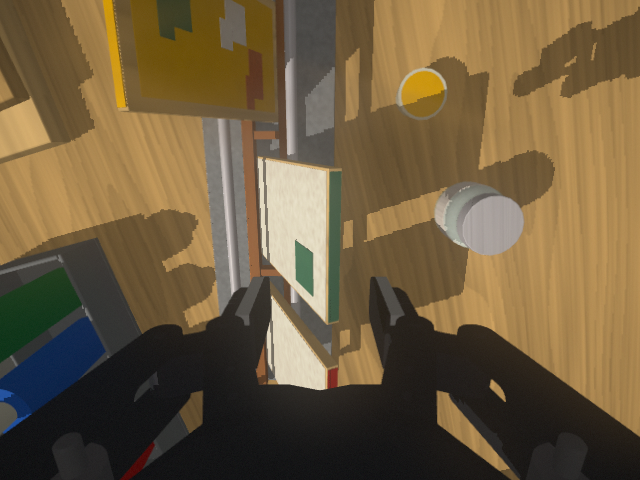

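Wrist view: green's upper edge (x≈331–341) runs between the finger pads (270 and 370), so the fingers straddle it. I'll lower and push.

To row units: 0.098 m / 0.75 = 0.1307, 0.08 m / 0.75 = 0.1067.

```bash
echo '{"motion":[[0, 0, 0, 0, 0, 0.0533, 0.046], [0, 0, 0, 0, 0, 0.1067, 0.046], [0, 0, 0, 0, 0, 0.1307, 0.046], [0, 0, 0, 0, 0, 0.1307, 0.046]]}' | python3 shift.py; echo '{"motion":[[0, 0, 0, 0, -0.0133, 0, 0.046], [0, 0, 0, 0, -0.0267, 0, 0.046], [0, 0, 0, 0, -0.04, 0, 0.046], [0, 0, 0, 0, -0.0533, 0, 0.046], [0, 0, 0, 0, -0.0667, 0, 0.046]]}' | python3 shift.py; python3 go.py ""  2>/dev/null|head -1
```

```text
clock: 2.6
tcp_pos: [0.5389, 0.0768, 0.1363]
ee_rot: [1.918, -2.485, -0.001]
wrist_force: [0.2, 0.1, 0.6]
width: 0.0457
finger_force: 0.0
clock: 3.22
tcp_pos: [0.5891, 0.0649, 0.1372]
ee_rot: [1.921, -2.486, 0.0]
wrist_force: [-0.5, 0.5, -0.5]
width: 0.0457
finger_force: 0.1
now rack [-0.0061 -0.0002  0.1372] F [-0.5  0.5 -0.5] w 0.0457 t 3.225
```

To row units: -0.062 m / 0.75 = -0.0827, -0.056 m / 0.75 = -0.0747.

```bash
echo '{"motion":[[0, 0, 0, 0, -0.0107, 0, 0.046], [0, 0, 0, 0, -0.0213, 0, 0.046], [0, 0, 0, 0, -0.032, 0, 0.046], [0, 0, 0, 0, -0.0427, 0, 0.046], [0, 0, 0, 0, -0.0533, 0, 0.046], [0, 0, 0, 0, -0.064, 0, 0.046], [0, 0, 0, 0, -0.0747, 0, 0.046], [0, 0, 0, 0, -0.0827, 0, 0.046], [0, 0, 0, 0, -0.0827, 0, 0.046]]}' | python3 shift.py; python3 go.py ""  2>/dev/null|head -1;python3 - <<'E'
from m import *
a=S["img"][140:320,265:505]; b=T["img"][165:300,185:385]
cv2.imwrite("pics/c3.png",np.hstack([cv2.resize(a,(400,300)),cv2.resize(b,(400,300))]))
E
```

```text
clock: 4.35
tcp_pos: [0.6486, 0.0493, 0.137]
ee_rot: [1.92, -2.486, -0.0]
wrist_force: [0.0, 0.7, -0.6]
width: 0.0458
finger_force: 0.0
now rack [ 0.0555 -0.0003  0.137 ] F [ 0.   0.7 -0.6] w 0.0458 t 4.35
```

View pics/c3.png

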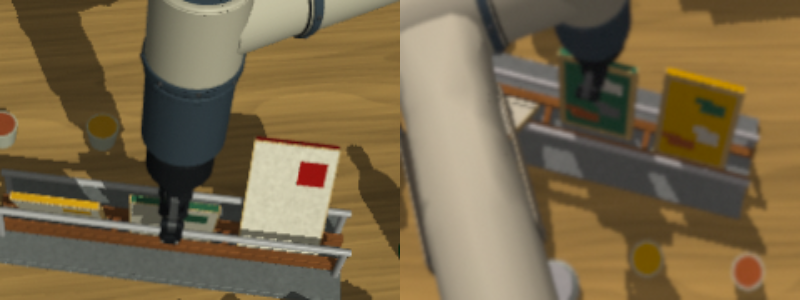

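Green now leans on the rear rail, picture up. Next: up, over to red, and check that the fingers straddle it.

To row units: -0.146 m / 0.75 = -0.1947, 0.1125 m / 0.75 = 0.15.

```bash
echo '{"motion":[[0, 0, 0, 0, 0, -0.0667, 0.046], [0, 0, 0, 0, 0, -0.1333, 0.046], [0, 0, 0, -0.0667, 0.0533, -0.1333, 0.046], [0, 0, 0, -0.1333, 0.1067, -0.1333, 0.046], [0, 0, 0, -0.1947, 0.15, -0.1333, 0.046], [0, 0, 0, -0.1947, 0.15, -0.1333, 0.046], [0, 0, 0, -0.1947, 0.15, -0.1333, 0.046]]}' | python3 shift.py; python3 go.py ""  2>/dev/null|head -1;python3 - <<'E'
from m import *
w=vision.get_image("wrist")["img"]; b=T["img"][165:300,185:385]
cv2.imwrite("pics/c4.png",np.hstack([cv2.resize(w,(400,300)),cv2.resize(b,(400,300))]))
E
```

```text
clock: 5.32
tcp_pos: [0.5761, 0.2192, 0.2375]
ee_rot: [-1.922, 2.485, -0.0]
wrist_force: [-0.3, -0.3, 0.1]
width: 0.0464
finger_force: 0.0
now rack [-0.0576  0.1458  0.2375] F [-0.3 -0.3  0.1] w 0.0464 t 5.325
```

View pics/c4.png

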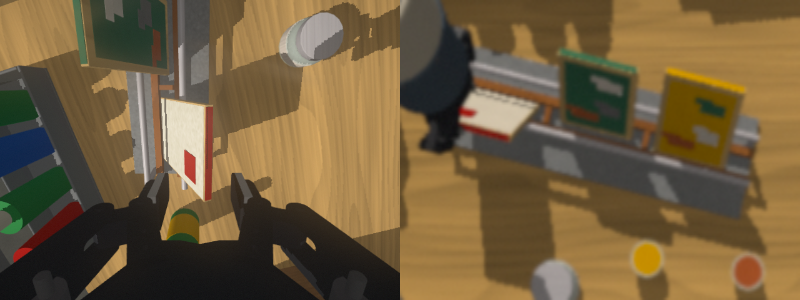

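Green leans right beside yellow, and red's edge (x≈208) runs between the pads (165 and 235). Same push again.

To row units: 0.1 m / 0.75 = 0.1333, 0.08 m / 0.75 = 0.1067.

```bash
echo '{"motion":[[0, 0, 0, 0, 0, 0.0533, 0.046], [0, 0, 0, 0, 0, 0.1067, 0.046], [0, 0, 0, 0, 0, 0.1333, 0.046], [0, 0, 0, 0, 0, 0.1333, 0.046]]}' | python3 shift.py; echo '{"motion":[[0, 0, 0, 0, -0.0133, 0, 0.046], [0, 0, 0, 0, -0.0267, 0, 0.046], [0, 0, 0, 0, -0.04, 0, 0.046], [0, 0, 0, 0, -0.0533, 0, 0.046], [0, 0, 0, 0, -0.0667, 0, 0.046], [0, 0, 0, 0, -0.0773, 0, 0.046], [0, 0, 0, 0, -0.088, 0, 0.046], [0, 0, 0, 0, -0.0987, 0, 0.046], [0, 0, 0, 0, -0.1093, 0, 0.046], [0, 0, 0, 0, -0.12, 0, 0.046], [0, 0, 0, 0, -0.1307, 0, 0.046], [0, 0, 0, 0, -0.1413, 0, 0.046], [0, 0, 0, 0, -0.15, 0, 0.046], [0, 0, 0, 0, -0.15, 0, 0.046]]}' | python3 shift.py; python3 go.py ""  2>/dev/null|head -1
```

```text
clock: 5.98
tcp_pos: [0.5757, 0.2176, 0.1356]
ee_rot: [1.916, -2.484, -0.001]
wrist_force: [0.3, -0.2, 0.3]
width: 0.046
finger_force: 0.0
clock: 7.72
tcp_pos: [0.6855, 0.1906, 0.137]
ee_rot: [1.92, -2.486, -0.0]
wrist_force: [-0.2, -0.5, -0.2]
width: 0.046
finger_force: 0.0
now rack [0.0555 0.1457 0.137 ] F [-0.2 -0.5 -0.2] w 0.046 t 7.725
```

Up and back out of the view, then check.

To row units: 0.25 m / 0.75 = 0.3333, 0.2 m / 0.75 = 0.2667.

```bash
echo '{"motion":[[0, 0, 0, 0, 0, -0.0667, 0.046], [0, 0, 0, 0, 0, -0.1333, 0.046], [0, 0, 0, 0, 0.0667, -0.1333, 0.046], [0, 0, 0, 0, 0.1333, -0.1333, 0.046], [0, 0, 0, 0, 0.2, -0.1333, 0.046], [0, 0, 0, 0, 0.2667, -0.1333, 0.046], [0, 0, 0, 0, 0.3333, -0.1333, 0.046], [0, 0, 0, 0, 0.3333, -0.1333, 0.046], [0, 0, 0, 0, 0.3333, -0.1333, 0.046]]}' | python3 shift.py
python3 - <<'E'
from m import *
a=S["img"][140:320,265:505]; b=T["img"][165:315,175:375]
cv2.imwrite("pics/c5.png",np.hstack([cv2.resize(a,(400,300)),cv2.resize(b,(400,300))]))
E
```

```text
clock: 8.85
tcp_pos: [0.4433, 0.254, 0.2377]
ee_rot: [-1.921, 2.484, -0.0]
wrist_force: [-0.1, 1.3, -0.5]
width: 0.0464
finger_force: 0.0
```

View pics/c5.png

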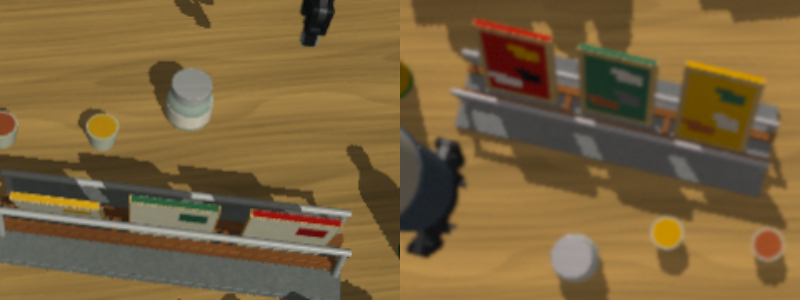

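All three show pictures up. Red's upper edge is at about (252,211)–(341,221) on the left and (474,20)–(551,38) on the right. I'll compare its lean numerically with green and yellow.

Run:
```python
from m import *
from scipy.spatial.transform import Rotation as Ro
Z=Ro.from_euler('z',-.255);C=[.595,.0636,0]
# sub-pixel colour masks of edge strips: predicted top-edge corners vs. image
def mask(img,c):
    h=cv2.cvtColor(img,cv2.COLOR_BGR2HSV); lo,hi={"r":((0,150,90),(8,255,255)),"g":((65,90,50),(90,255,255)),"y":((20,180,150),(28,255,255))}[c]
    return cv2.inRange(h,lo,hi)
for c,yc in(("y",-.146),("g",0),("r",.146)):
    out=[]
    for dy in(-.045,.045):
        p0=C+Z.apply([.064,yc+dy,.168]); q=[]
        # top-most coloured pixel in the column of the predicted point
        for d in(S,T):
            u,v=proj(d,p0)[0]; col=int(round(u)); m=mask(d["img"],c)[:,col]
            r=[k for k in range(int(v)-14,int(v)+15) if m[k]]; q.append((col,r[0]-.5 if r else np.nan))
        ps,pt=proj(S,p0)[0],proj(T,p0)[0]
        out.append([round(q[0][1]-ps[1],1),round(q[1][1]-pt[1],1)])
    print(c,"pixel offset from ideal (scene row, top row):",out)
```

```text
y pixel offset from ideal (scene row, top row): [[np.float64(-2.9), np.float64(-2.2)], [np.float64(-3.4), np.float64(-1.7)]]
g pixel offset from ideal (scene row, top row): [[np.float64(-10.8), np.float64(nan)], [np.float64(-9.2), np.float64(8.4)]]
r pixel offset from ideal (scene row, top row): [[np.float64(-10.6), np.float64(2.0)], [np.float64(-11.1), np.float64(1.2)]]
```

Both lean on the rear rail but more steeply than yellow. That fits their feet having stayed at the rear of the trough: about 11° against 25°. Pushing the top back a little further will pivot each panel on the rail and slide its foot forward. Red first, since I'm beside it.

To row units: -0.235 m / 0.75 = -0.3133, -0.06 m / 0.75 = -0.08.

```bash
echo '{"motion":[[0, 0, 0, 0, -0.08, 0, 0.06], [0, 0, 0, 0, -0.16, 0, 0.06], [0, 0, 0, 0, -0.24, 0, 0.06], [0, 0, 0, 0, -0.3133, 0, 0.06], [0, 0, 0, 0, -0.3133, 0, 0.06], [0, 0, 0, 0, -0.3133, 0.0533, 0.06], [0, 0, 0, 0, -0.3133, 0.1067, 0.06], [0, 0, 0, 0, -0.3133, 0.1333, 0.06], [0, 0, 0, 0, -0.3133, 0.1333, 0.06]]}' | python3 shift.py;python3 go.py ""  2>/dev/null|head -1; echo '{"motion":[[0, 0, 0, 0, -0.008, 0, 0.06], [0, 0, 0, 0, -0.0147, 0, 0.06], [0, 0, 0, 0, -0.0213, 0, 0.06], [0, 0, 0, 0, -0.0267, 0, 0.06], [0, 0, 0, 0, -0.032, 0, 0.06], [0, 0, 0, 0, -0.032, 0, 0.06]]}' | python3 shift.py|grep -v rot; python3 go.py ""  2>/dev/null|head -1
```

```text
clock: 10.18
tcp_pos: [0.6695, 0.194, 0.1354]
ee_rot: [1.918, -2.483, -0.001]
wrist_force: [0.3, -0.5, 0.2]
width: 0.0603
finger_force: 0.0
now rack [0.0392 0.145  0.1354] F [ 0.3 -0.5  0.2] w 0.0603 t 10.175
clock: 10.92
tcp_pos: [0.6941, 0.1884, 0.1371]
wrist_force: [0.3, 0.5, -0.1]
width: 0.0598
finger_force: 0.0
now rack [0.0644 0.1458 0.1371] F [ 0.3  0.5 -0.1] w 0.0598 t 10.925
```

To row units: -0.004 m / 0.75 = -0.0053, -0.002 m / 0.75 = -0.0027.

```bash
for i in 1 2 3; do :; done; echo '{"motion":[[0, 0, 0, 0, -0.0027, 0, 0.06], [0, 0, 0, 0, -0.0053, 0, 0.06], [0, 0, 0, 0, -0.0053, 0, 0.06]]}' | python3 shift.py|grep force; echo '{"motion":[[0, 0, 0, 0, -0.0027, 0, 0.06], [0, 0, 0, 0, -0.0053, 0, 0.06], [0, 0, 0, 0, -0.0053, 0, 0.06]]}' | python3 shift.py|grep force; python3 go.py ""  2>/dev/null|head -1
cat > lean.py <<'E'
from m import *
from scipy.spatial.transform import Rotation as Ro
Z=Ro.from_euler('z',-.255);C=np.array([.595,.0636,0])
# scene camera: first coloured row of upper edge -> lean of a panel on the rear rail whose top edge projects there
def mask(img,c):
    h=cv2.cvtColor(img,cv2.COLOR_BGR2HSV); lo,hi={"r":((0,150,90),(8,255,255)),"g":((65,90,50),(90,255,255)),"y":((20,180,150),(28,255,255))}[c]
    return cv2.inRange(h,lo,hi)
for c,yc in(("y",-.146),("g",0),("r",.146)):
    res=[]
    for dy in(-.04,-.02,.02,.04):
        best=[]
        for deg in np.arange(0,32,.5):
            a=np.radians(deg); foot=.0195-.06*np.tan(a)
            p=C+Z.apply([foot+.17*np.sin(a)-.005*np.cos(a),yc+dy,.012+.17*np.cos(a)+.005*np.sin(a)])
            u,v=proj(S,p)[0]; m=mask(S["img"],c)[:,int(round(u))]; q=int(round(v))
            best.append((m[q:q+2].astype(int).sum()-m[q-3:q].astype(int).sum(),deg))
        k=max(best)[0]; res.append(round(float(np.mean([d for b,d in best if b==k])),1) if k>0 else None)
    print(c,"lean deg",res)
E
python3 lean.py
```

```text
wrist_force: [0.5, -0.2, -0.1]
finger_force: 0.0
wrist_force: [-0.5, -0.8, -0.3]
finger_force: 0.0
now rack [0.0723 0.1458 0.1372] F [-0.5 -0.8 -0.3] w 0.0602 t 11.675
y lean deg [24.2, 24.2, 23.8, 23.5]
g lean deg [18.2, 18.0, 22.0, 18.2]
r lean deg [None, 22.2, None, 21.8]
```

The estimate reads yellow 24° (truth 25°), green 18°, red now 22° and moving freely. Finish red, then do green.

To row units: -0.003 m / 0.75 = -0.004, -0.0015 m / 0.75 = -0.002.

```bash
echo '{"motion":[[0, 0, 0, 0, -0.002, 0, 0.06], [0, 0, 0, 0, -0.004, 0, 0.06], [0, 0, 0, 0, -0.004, 0, 0.06]]}' | python3 shift.py|grep force; python3 lean.py
```

```text
wrist_force: [-0.2, 1.0, 1.4]
finger_force: 0.4
y lean deg [24.2, 24.2, 23.8, 23.5]
g lean deg [18.2, 18.0, 22.1, 18.2]
r lean deg [None, 23.5, None, 23.8]
```

To row units: -0.002 m / 0.75 = -0.0027, -0.001 m / 0.75 = -0.0013.

```bash
echo '{"motion":[[0, 0, 0, 0, -0.0013, 0, 0.06], [0, 0, 0, 0, -0.0027, 0, 0.06], [0, 0, 0, 0, -0.0027, 0, 0.06]]}' | python3 shift.py|grep force; python3 lean.py;  python3 go.py ""  2>/dev/null|head -1
```

```text
wrist_force: [-6.4, 1.4, 3.2]
finger_force: 3.3
y lean deg [24.2, 24.2, 23.8, 23.5]
g lean deg [18.2, 18.0, 22.0, 18.2]
r lean deg [None, 24.0, None, 23.8]
now rack [0.0757 0.1458 0.137 ] F [-6.   1.   2.8] w 0.0601 t 12.725
```

Red is at its stop (6 N) and matches yellow. Back off, lift, and repeat on green.

To row units: 0.146 m / 0.75 = 0.1947, 0.037 m / 0.75 = 0.0493.

```bash
echo '{"motion":[[0, 0, 0, 0, 0.0067, 0, 0.06], [0, 0, 0, 0, 0.0227, 0, 0.06], [0, 0, 0, 0, 0.0227, -0.0667, 0.06], [0, 0, 0, 0, 0.0227, -0.1333, 0.06], [0, 0, 0, 0.0667, 0.0493, -0.1333, 0.06], [0, 0, 0, 0.1333, 0.0493, -0.1333, 0.06], [0, 0, 0, 0.1947, 0.0493, -0.1333, 0.06], [0, 0, 0, 0.1947, 0.0493, -0.1333, 0.06], [0, 0, 0, 0.1947, 0.0493, -0.0667, 0.06], [0, 0, 0, 0.1947, 0.0493, 0, 0.06], [0, 0, 0, 0.1947, 0.0493, 0, 0.06]]}' | python3 shift.py|grep force; echo '{"motion":[[0, 0, 0, 0, -0.0107, 0, 0.06], [0, 0, 0, 0, -0.0213, 0, 0.06], [0, 0, 0, 0, -0.0293, 0, 0.06], [0, 0, 0, 0, -0.0347, 0, 0.06], [0, 0, 0, 0, -0.04, 0, 0.06], [0, 0, 0, 0, -0.0453, 0, 0.06], [0, 0, 0, 0, -0.0453, 0, 0.06]]}' | python3 shift.py|grep force; python3 lean.py;  python3 go.py ""  2>/dev/null|head -1
```

```text
wrist_force: [-0.1, 0.4, 1.7]
finger_force: 0.0
wrist_force: [-1.1, 1.2, -0.3]
finger_force: 0.0
y lean deg [24.2, 24.2, 23.8, 23.5]
g lean deg [None, None, 23.8, 24.8]
r lean deg [23.8, 23.5, 24.2, 23.8]
now rack [ 0.0741 -0.0002  0.1373] F [-0.6 -1.  -0.6] w 0.06 t 15.075
```

To row units: -0.002 m / 0.75 = -0.0027, -0.001 m / 0.75 = -0.0013.

```bash
echo '{"motion":[[0, 0, 0, 0, -0.0013, 0, 0.06], [0, 0, 0, 0, -0.0027, 0, 0.06], [0, 0, 0, 0, -0.0027, 0, 0.06]]}' | python3 shift.py|grep force; echo '{"motion":[[0, 0, 0, 0, 0.008, 0, 0.06], [0, 0, 0, 0, 0.024, 0, 0.06], [0, 0, 0, 0, 0.024, -0.0667, 0.06], [0, 0, 0, 0, 0.024, -0.1333, 0.06], [0, 0, 0, 0, 0.08, -0.1333, 0.06], [0, 0, 0, 0, 0.1467, -0.1333, 0.06], [0, 0, 0, 0, 0.2133, -0.1333, 0.06], [0, 0, 0, 0, 0.28, -0.1333, 0.06], [0, 0, 0, 0, 0.3333, -0.1333, 0.06], [0, 0, 0, 0, 0.3333, -0.1333, 0.06]]}' | python3 shift.py|grep force; python3 lean.py
python3 - <<'E'
from m import *
a=S["img"][140:320,265:505]; b=T["img"][165:315,175:375]
cv2.imwrite("pics/c6.png",np.hstack([cv2.resize(a,(400,300)),cv2.resize(b,(400,300))]))
E
```

```text
wrist_force: [-4.9, 1.3, 1.2]
finger_force: 2.6
wrist_force: [0.1, -0.7, 0.0]
finger_force: 0.0
y lean deg [24.2, 24.2, 23.8, 23.5]
g lean deg [25.8, 25.5, 23.8, 24.8]
r lean deg [23.8, 23.5, 24.2, 23.8]
```

View pics/c6.png

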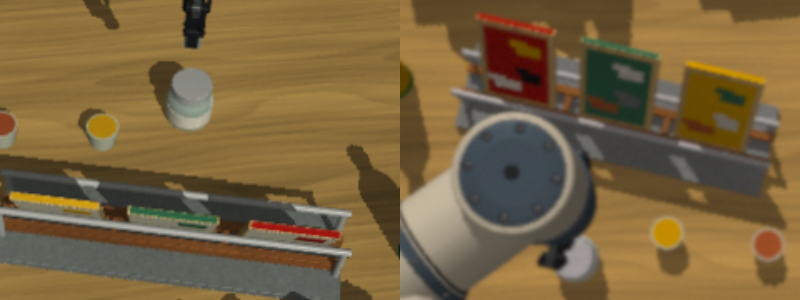

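All three panels now lean alike on the rear rail with pictures up: red edge at (515,24), green (620,50), yellow (722,72). The jar and pots haven't moved, and the gripper is clear.

```bash
python3 -c "
from rig import env, vision, probe_bus
print(env.sign_off())"
```

```text
the job is handed in; nothing more can be done
None
```

The green and red panels now lean back on the rear rail, pictures up, at about the same 24–25° lean as the yellow one; yellow, the jar and the pots look unmoved in the last pictures, and the job is handed in.

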